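# Join the nozzle block to the injector rack with its cam lock

### The arm

A 7-joint arm with a two-finger parallel gripper is mounted at the origin on a cart in front of the work surface, level with it; the furniture and walls round the work are solid. World frame = base frame: x ahead of the robot, y to its left, z up, the work surface at z = 0. Lengths are in m, angles in rad, forces in N, time in s.
With the tool pointing down it reaches from about 0.4 to 0.85 m from the base axis. Payload 4.5 kg.
Tool frame: the origin (TCP) lies midway between the tips of the shut fingers; the grasp point (between the pads) lies manip.grasp_offset behind it (manip.grasp_offset is the distance from the TCP to the grasp point, in m); z points along the fingers, x is the direction in which the jaws open and shut, and the axes are right-handed (so a half turn about z gives the same grasp; the last joint's range is limited). The gripper opens to 88 mm and grips with 3 to 60 N. Pads are 18 mm wide; open, the fingers measure 123 mm over their backs; the gripper's body (75 mm by 187 mm) begins 45 mm behind the grasp point.
Start: joints at [1.204, 0.689, -0.195, 1.565, 0.157, 0.902, -0.215], TCP at [0.244, -0.575, 0.239] pointing down, gripper open.
Joint ranges: [-3.01, 3.01], [-0.46, 2.08], [-1.47, 1.51], [0.13, 2.56], [-1, 4.14], [0.04, 2.09], [-2.66, 2.66]. Speed limits (rad/s): [2.57, 2.57, 3.14, 3.14, 3.14, 3.14, 3.14].

### API

Orientations are given as a unit quaternion [w, x, y, z].
In Python, from station import manip gives the robot as it stands.
- The arm moves only by the tool jog_arm, never from a script. Its argument "steps" is a list of rows, each a list of 5 numbers: the shift along the tool's x, y, z in mm, then the turn about the tool's z in rad, then the gripper's target within -1 to 1 (shut at 1, half-way at 0, fully open at -1). A call has 1 to 12 rows; each row is the pose to reach, as a shift and turn from the pose commanded when the call began, along the tool's axes at that moment; what a row does not reach only later rows make up. A row lasts 1/8 s, in which the tool goes at most 62.5 mm and 10.7 degrees, less where a joint would pass 70% of its speed; a pose out of reach is approached as far as the arm can. A call with a gripper value outside its range is refused whole. The fingers move at their own pace and stop on an object; the grip force is fixed at half the most. Time passes only in rows, so rows that repeat a pose let the fingers close. It gives the time, the measured TCP pose, the force and the opening at its end, in the units of the state.
- manip.read_state(): the state, without advancing time (a new reading comes with each control period).
- manip.get_image(name): name is "scene" or "top" or "wrist"; returns (picture, depth): 400x640x3 uint8, red, green, blue; 400x640 float32, m along the optical axis (not along the pixel's ray), 0 where there is no reading.
- manip.camera_model(name): a dict with "fx", "fy", "cx", "cy" (pixels), "world_from_camera" (4x4, takes a point from camera to world coordinates). Camera axes: x right, y down, z forward; pixel columns grow to the right and rows downward; lengths in m; the calibration is good to about 2 mm. A picture is of the moment at which its call begins: read the wrist's pose just before it. camera_model takes no time and is no camera call; for the wrist camera it gives the pose at the moment of the call.
- manip.sign_off(): hands the job in, once; it reports no verdict.
The state is a dict: "time": time; "joints": joint angles; "joint_vel": joint speeds; "tau": joint torques, N m; "tcp_pos": TCP position; "eef_rot": TCP orientation; "ft_force": force on the tool from outside, world axes, zero at the start; "wrist_torque": the same for the moment, N m; "width": opening from 0.0 (shut) to 1.0 (fully open).
Only numpy, scipy, OpenCV 4.12 (cv2) and the standard library are available. Lean on these libraries where they do the work, as an engineer would, in place of code of your own. Each camera call takes 0.05 s, during which the arm holds its last target. There are 200 camera calls.

### The job

Slide the loose nozzle block by its black grip bar up to the injector rack until its bolt head is inside the rack's cam and it meets the rubber seal. Then take the red flat-blade driver from the blue stand and turn the cam clockwise until it has drawn the block in against the rubber buffers and is snugly tight (about 0.35 N m) but not forced, and put the driver back upright in its stand. Leave the things standing about undisturbed.

Things in the scene. Friction and masses are not known exactly. Their poses are not given: they have to be found in the camera images.
- rack: The injector rack: fixed light-wood board 170 x 240 mm, 40 mm thick, with three injectors lying across its far end (tops about 100 mm above the bench, more than 60 mm from the cam), and the steel cam in it. Origin under its centre, 83 mm beyond the cam's axis along y; x along its joint face, y away from that face, z up.
- rack_mouth (a point): Middle of the rack's joint face, in the nominal plane of contact, 20 mm above the bench. Axes: y points into the rack (the way the block moves), x along the joint face, z up. Here is the mouth for the bolt, a slot 8.8 mm wide, narrowing to 7.8 mm inside, and 20 mm high; dowel holes of 10.4 mm lie at x = +-50 mm.
- cam_slot (a point): Centre of the slot in the steel cam disc (34 mm across), at the disc's top face, 39.4 mm above the bench, 40 mm beyond rack_mouth along its y. Axes turn with the disc: x lies along the slot, z up. The slot is 4.2 mm wide, 21 mm long, 6.9 mm deep, with a flat floor.
- cam (a joint): Turn of the cam disc in rad: 0 is fully open (mouth towards the bolt, slot along the rack's x); it grows as the disc is turned clockwise seen from above. Between -0.1 and 0.1 the bolt head can enter; from about 0.5 the cam takes hold of it; the block meets the buffers somewhere between 0.85 and 1.25, depending on how far these stand out. Stops at -0.3 and 1.9.
- block_grip (a point): Point in the black grip bar on the loose nozzle block, 64 mm above the bench. The bar is 20 mm thick (y), 76 mm long (x), from 40 to 80 mm above the bench. Axes: y points out of the block's joint face at the rack, z up. The joint face is at y = +55 mm.
- nozzle_block: The loose light-wood nozzle block, 170 (x) x 110 (y) x 40 mm, about 0.76 kg, three nozzles standing at its x ends (tops 76 mm above the bench). Two wooden dowels (8 mm, 20 mm long, round noses, at x = +-50 mm) and the bolt stand out of its joint face, 20 mm up. Sliding takes about 5 N. Origin under its centre.
- block_face (a point): Middle of the nozzle block's joint face, 55 mm along y from block_grip, 20 mm up. Joined, it bears on two firm black rubber buffers at the ends of the rack's joint face, which stand out 1.2 mm more to 0.5 mm less than rack_mouth's plane; a soft rubber seal, 1 mm further out, meets it first (about 2 N plus 4 N per mm) and may push it back a little when it is let go.
- bolt_head (a point): Centre of the bolt's T-shaped head, an upright steel pin of 6 mm diameter, 16 mm tall, on a 5 mm neck, 30.6 mm in front of block_face, 20 mm above the bench.
- driver_handle (a point): Red flat-blade driver, 112 mm tall, 0.15 kg, standing in the stand. This point is the centre of its square handle (28 x 28 mm, 62 mm high, flats along x and y), 81 mm above the blade's tip. Axes: x lies along the width of the blade, z up along the shaft.
- driver_tip (a point): Middle of the tip of the driver's blade: 16 mm wide, tapered, 1.6 mm thick at the tip and 3.4 mm where it leaves the cam's slot, 12 mm long, on a 10 mm shaft that ends under the handle, 50 mm above the tip. Axes as driver_handle.
- stand_hole (a point): Centre of the mouth of the driver's hole (21.5 mm round, through) in the fixed blue stand, 100 x 70 mm, 56 mm high; this point is at its top. The driver hangs with the underside of its handle on the stand's top, so the blade's tip is 50 mm below this point. Small bits stand 8 mm proud near the stand's corners.
- driver: The driver as a whole; origin at the blade's tip.
- nozzle_a: Steel injector nozzle standing on the bench beyond the stand, 18 mm across, 54 mm tall; origin at the centre of its underside.
- nozzle_b: Second such nozzle, standing near it.
- grease_tin: Blue and white grease tin, 68 mm across, 34 mm tall, standing on the bench; origin at the centre of its underside.
- cam_axis (a point): The cam's turning axis, at the height of the bolt, 20 mm above the bench. To turn the cam takes 0.1 N m when free, 0.15 to 0.3 while drawing in the block over the seal, then the torque climbs (about 1.5 N m per rad) as the block bears on the buffers: 0.33 to 0.4 N m is snugly tight, from 0.45 on it is overloaded. It holds by friction when let go.

How it is judged:
By the outcome, as a careful person would: the job done as asked, in the order asked, and still so for the second after the job is handed in, with the robot touching nothing.
It also fails if it takes over 69 s, if anything falls off the work surface, if the arm or the gripper's body presses on something with over 40 N, if the wrist force passes 120 N, or if a joint passes its speed limit or range.

## Working session

There is one attempt and no reset: what is moved stays moved. The work goes in short steps, Python scripts to look and compute and a tool call to move; the robot and the scene stay as the last step left them, time stands still between calls to the robot, and variables do not carry over. Pictures are saved under pics/ and viewed, about 8 in all and at most 12, crops included, and the job is handed in when it is done.

Besides the shell and the picture viewer there is one more tool, called after "Request:" as name(argument=value, ...), one argument or row to a line, values as JSON. jog_arm: Moves the arm, as the interface text tells. Its arguments: {"type":"object","properties":{"steps":{"type":"array","items":{"type":"array","items":{"type":"number"}}}},"required":["steps"]}

```bash
mkdir -p pics; ls
cat > h.py <<'E'
import numpy as np,cv2
from station import manip
from scipy.spatial.transform import Rotation as R
def snap(n,f):
    m=manip.camera_model(n);im,d=manip.get_image(n)
    cv2.imwrite(f'pics/{f}.png',im[:,:,::-1]);np.savez(f'pics/{f}.npz',im=im,d=d,T=m['world_from_camera'],k=[m['fx'],m['fy'],m['cx'],m['cy']])
def load(f):return np.load(f'pics/{f}.npz')
def cloud(f):
    z=load(f);d=z['d'];fx,fy,cx,cy=z['k'];v,u=np.mgrid[:d.shape[0],:d.shape[1]]
    P=np.stack([(u-cx)/fx*d,(v-cy)/fy*d,d],-1);return P@z['T'][:3,:3].T+z['T'][:3,3],z['im'],d>0
def at(f,u,v,h):  # pixel -> world on plane z=h
    z=load(f);fx,fy,cx,cy=z['k'];T=z['T'];r=T[:3,:3]@np.array([(u-cx)/fx,(v-cy)/fy,1]);return T[:3,3]+r*(h-T[2,3])/r[2]
def proj(f,p):
    z=load(f);fx,fy,cx,cy=z['k'];T=z['T'];c=T[:3,:3].T@(np.array(p)-T[:3,3]);return fx*c[0]/c[2]+cx,fy*c[1]/c[2]+cy
def st():
    s=manip.read_state();print('t',round(s['time'],2),'tcp',np.round(s['tcp_pos'],4),'q',np.round(s['eef_rot'],4),'F',np.round(s['ft_force'],2),'M',np.round(s['wrist_torque'],3),'w',round(s['width'],3),'j',np.round(s['joints'],2))
    M=R.from_quat(np.roll(s['eef_rot'],-1)).as_matrix();print('toolx',M[:,0].round(4),'tooly',M[:,1].round(4),'tooly z',M[:,2].round(4));return s,M
E
python3 - <<'E'
from h import *
st();print(manip.grasp_offset)
snap('top','top0');snap('scene','scene0')
print(load('top0')['T'].round(3))
E
```

```text
pics
t 0.0 tcp [ 0.2435 -0.5749  0.2379] q [-5.000e-04  8.337e-01 -5.522e-01 -8.000e-04] F [-0.75  0.06 -0.42] M [-0.005  0.004 -0.007] w 1.001 j [ 1.2   0.69 -0.19  1.57  0.16  0.9  -0.22]
toolx [ 0.3902 -0.9207 -0.0019] tooly [-9.207e-01 -3.902e-01  1.000e-04] tooly z [-9.0e-04  1.7e-03 -1.0e+00]
0.0187
[[-0.003 -0.996  0.094  0.488]
 [-1.     0.002 -0.008 -0.026]
 [ 0.008 -0.094 -0.996  0.983]
 [ 0.     0.     0.     1.   ]]
```

View pics/top0.png

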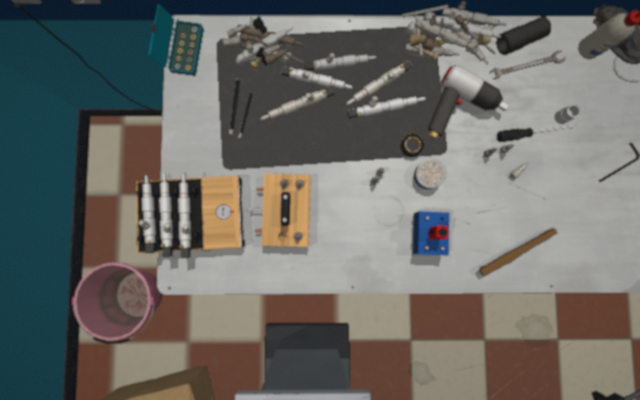

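Run:
```python
from h import *
P,im,ok=cloud('top0')
print(load('top0')['k'])
hsv=cv2.cvtColor(im,cv2.COLOR_RGB2HSV)
def rect(name,m,box):
    k=np.zeros(m.shape,bool);u0,v0,u1,v1=box;k[v0:v1,u0:u1]=1;m=m&k&ok
    p=P[m];r=cv2.minAreaRect((p[:,:2]*1000).astype(np.float32));print(name,len(p),np.round(r[0],1),np.round(r[1],1),round(r[2],2),'z',np.median(p[:,2]).round(4),'med',np.median(p,0).round(4))
Z=P[...,2]
rect('rackwood',(abs(Z-.04)<.006),(130,165,248,265))
rect('blockwood',(abs(Z-.04)<.006),(254,165,325,265))
rect('bar',(abs(Z-.08)<.006),(254,165,325,265))
rect('stand',(abs(Z-.056)<.005),(405,200,460,265))
rect('red',(hsv[...,1]>150)&((hsv[...,0]<8)|(hsv[...,0]>172))&(Z>.1),(405,200,460,265))
rect('tin',(abs(Z-.034)<.005),(405,150,450,195))
print(Z[226:240,430:446:3].round(3)); print(Z[205:220:3,215:232:3].round(3))
im2=np.vstack([cv2.resize(im[165:265,125:325],None,fx=4,fy=4,interpolation=2)])
im3=cv2.resize(im[165:265,350:470],None,fx=4,fy=4,interpolation=2)
cv2.imwrite('pics/c1.png',np.hstack([im2[:, :],])[:,:,::-1])
```

```text
[403.25000167 403.25000167 315.88471303 210.02236587]
rackwood 4926 [568.7 265.8] [170.3 246.4] 3.22 z 0.041 med [0.5708 0.2232 0.041 ]
blockwood 2906 [577.8  38.5] [110.3 170.5] 88.26 z 0.0404 med [0.5773 0.0365 0.0404]
bar 292 [576.8  28.2] [ 39.7 126.5] 89.02 z 0.0795 med [0.5761 0.0384 0.0795]
stand 1055 [ 521.2 -303. ] [71.6 99.8] 87.29 z 0.0564 med [ 0.5175 -0.2975  0.0564]
red 127 [ 521.6 -302.2] [26.7 26.7] 84.16 z 0.1173 med [ 0.5218 -0.2957  0.1173]
tin 640 [ 664.4 -305.9] [65.8 66.9] 43.17 z 0.0338 med [ 0.6639 -0.3059  0.0338]
[[0.056 0.054 0.114 0.116 0.114 0.055]
 [0.067 0.095 0.116 0.116 0.118 0.118]
 [0.075 0.1   0.117 0.119 0.12  0.12 ]
 [0.077 0.1   0.116 0.121 0.119 0.12 ]
 [0.078 0.1   0.118 0.12  0.118 0.12 ]
 [0.077 0.102 0.117 0.119 0.12  0.121]
 [0.077 0.102 0.117 0.119 0.121 0.118]
 [0.079 0.103 0.12  0.12  0.118 0.119]
 [0.079 0.102 0.119 0.12  0.118 0.119]
 [0.083 0.104 0.116 0.119 0.122 0.119]
 [0.078 0.104 0.117 0.12  0.119 0.119]
 [0.081 0.101 0.12  0.118 0.119 0.118]
 [0.074 0.094 0.113 0.116 0.117 0.119]
 [0.057 0.073 0.09  0.103 0.111 0.113]]
[[0.042 0.04  0.038 0.04  0.04  0.039]
 [0.041 0.04  0.042 0.039 0.038 0.038]
 [0.039 0.041 0.039 0.041 0.038 0.04 ]
 [0.039 0.041 0.04  0.04  0.041 0.041]
 [0.041 0.04  0.04  0.04  0.038 0.037]]
```

View pics/c1.png

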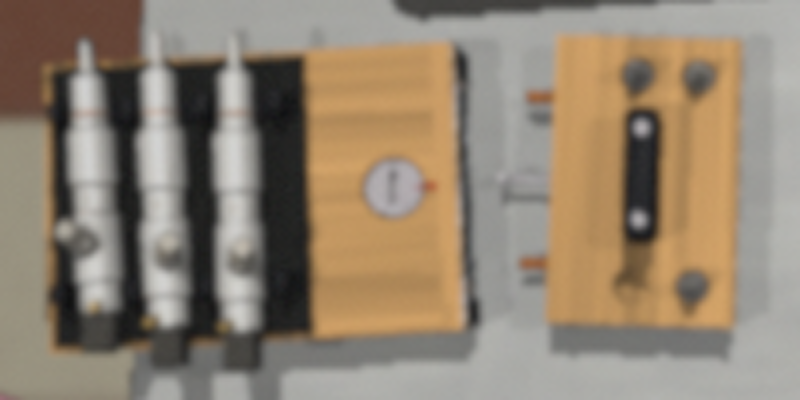

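View pics/scene0.png

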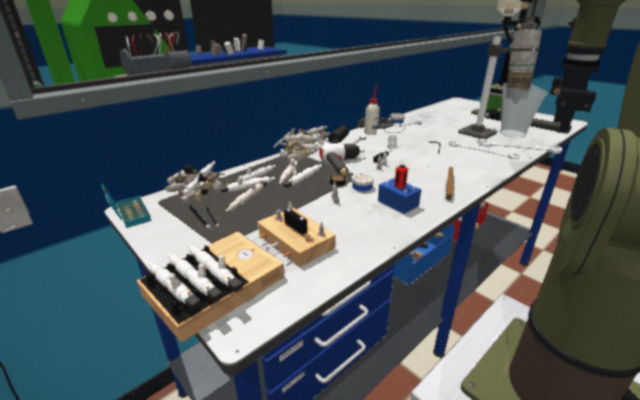

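Request:
jog_arm(
  steps=[
    [-40,-50,0,0.1,-1],
    [-80,-97,0,0.2,-1],
    [-115,-142,0,0.3,-1],
    [-155,-189,0,0.4,-1],
    [-195,-236,-12,0.4,-1],
    [-234,-284,-12,0.4,-1],
    [-273,-330,-12,0.4,-1],
    [-313,-379,-12,0.4,-1],
    [-352,-426,-12,0.4,-1],
    [-391,-473,-12,0.4,-1],
    [-430,-520,-12,0.4,-1],
    [-454,-555,-12,0.4,-1],
  ],
)

```text
time: 1.6
tcp_pos: [0.5782, 0.0628, 0.2503]
eef_rot: [-0.0, 0.709, -0.706, -0.001]
ft_force: [0.2, -0.6, 0.2]
width: 1.005
```

Run:
```python
from h import *
st();snap('wrist','w1')
print(load('w1')['T'].round(4),load('w1')['k'])
```

```text
t 1.6 tcp [0.5782 0.0628 0.2503] q [-2.000e-04  7.087e-01 -7.055e-01 -6.000e-04] F [ 0.23 -0.61  0.19] M [-0.04  -0.054  0.06 ] w 1.005 j [-0.18  0.61 -0.01  1.69  0.01  0.84 -1.76]
toolx [ 0.0044 -1.     -0.0011] tooly [-1.0e+00 -4.4e-03  5.0e-04] tooly z [-5.0e-04  1.1e-03 -1.0e+00]
[[ 3.600e-03 -9.474e-01 -3.201e-01  6.608e-01]
 [-1.000e+00 -3.900e-03  2.000e-04  6.350e-02]
 [-1.400e-03  3.201e-01 -9.474e-01  3.954e-01]
 [ 0.000e+00  0.000e+00  0.000e+00  1.000e+00]] [276.08580262 276.08580262 321.23291709 197.9422013 ]
```

View pics/w1.png

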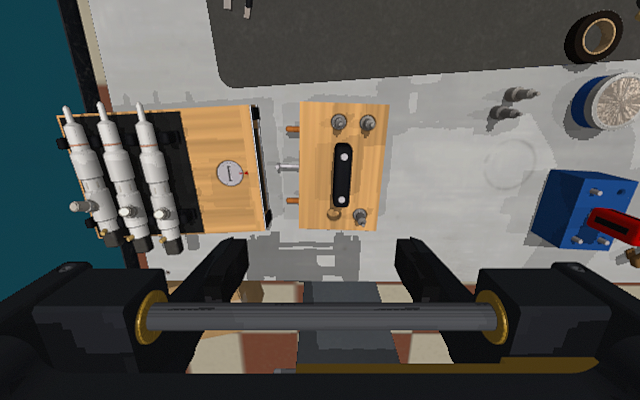

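```bash
cat >> h.py <<'E'
def edge(f,axis,fix,lo,hi,h=.04,chan=2,sgn=0,show=False):
    """subpixel strongest gradient edges; axis='u': for each row in fix search columns lo..hi. returns world pts"""
    im=load(f)['im'].astype(float);g=im[...,0]-im[...,2] if chan=='w' else im.mean(-1)
    g=cv2.GaussianBlur(g,(0,0),1.);out=[]
    for k in fix:
        l=g[k,lo:hi] if axis=='u' else g[lo:hi,k]
        d=np.diff(l);d=d*sgn if sgn else abs(d);i=int(np.argmax(d))
        if 0<i<len(d)-1:
            a,b,c=d[i-1:i+2];s=i+.5*(a-c)/(a-2*b+c)
        else:s=i
        p=lo+s+.5
        out.append(at(f,p,k,h) if axis=='u' else at(f,k,p,h))
    return np.array(out)[:,:2]
def line(p):
    vx,vy,x,y=cv2.fitLine((p*1000).astype(np.float32),cv2.DIST_HUBER,0,.01,.01).ravel()
    r=abs((p[:,0]*1000-x)*vy-(p[:,1]*1000-y)*vx)
    return np.array([x,y]),np.array([vx,vy]),r.mean()
def rep(n,p):
    c,d,r=line(p);a=np.degrees(np.arctan2(d[1],d[0]));a=(a+90)%180-90 if abs(d[0])>abs(d[1]) else a%180
    print(n,c.round(1),'ang',a.round(2),'res',r.round(2));return c,d
E
python3 - <<'E'
from h import *
f='w1'
# wood diff R-B
rep('block face',edge(f,'u',range(110,225),290,312,chan='w',sgn=1))
rep('block back',edge(f,'u',range(112,222),375,400,chan='w',sgn=-1))
rep('block +x',edge(f,'v',range(308,382),92,115,chan='w',sgn=1))
rep('block -x',edge(f,'v',range(308,372),220,240,chan='w',sgn=-1))
rep('rack face',edge(f,'u',range(128,210),245,275,chan='w',sgn=-1))
rep('rack +x',edge(f,'v',range(190,245),95,120,chan='w',sgn=1))
rep('rack -x',edge(f,'v',range(205,260),220,245,chan='w',sgn=-1))
im=load(f)['im']
a=cv2.resize(im[95:245,180:400],None,fx=3.6,fy=3.6,interpolation=cv2.INTER_CUBIC)
cv2.imwrite('pics/c2.png',a[:,:,::-1])
E
```

```text
block face [585.8  93.2] ang -1.76 res 0.39
block back [582.9 -16.4] ang -1.78 res 0.06
block +x [663.4  35.7] ang 88.2 res 0.05
block -x [494.3  50.3] ang 88.18 res 0.08
rack face [575.  148.3] ang 3.21 res 0.05
rack +x [658.9 191.4] ang 93.2 res 0.03
rack -x [489.2 194.6] ang 93.07 res 0.08
```

View pics/c2.png

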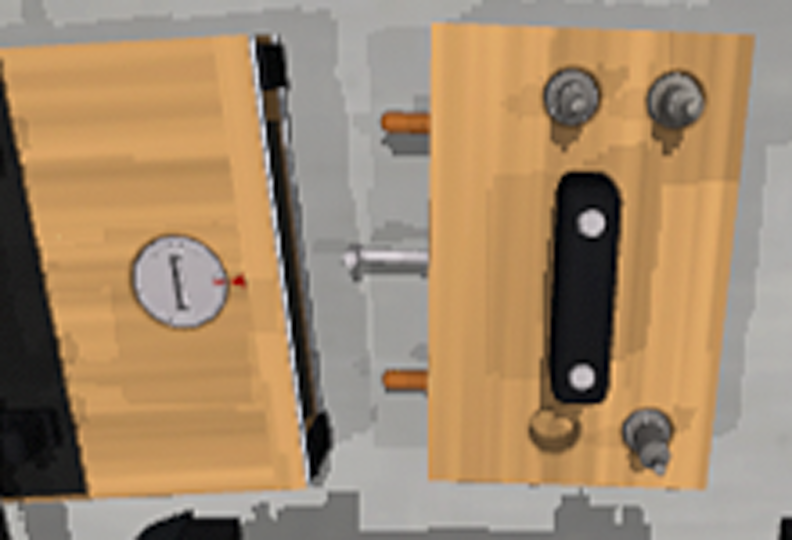

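Request:
jog_arm(
  steps=[
    [8,0,30,0.01,-1],
    [16,0,75,0.02,-1],
    [24,-0.5,125,0.035,-1],
    [24,-0.5,165,0.035,-1],
    [24,-0.5,190,0.035,-1],
    [24,-0.5,204,0.035,-1],
    [24,-0.5,204,0.035,-1],
    [24,-0.5,204,0.035,0.3],
    [24,-0.5,204,0.035,1],
    [24,-0.5,204,0.035,1],
    [24,-0.5,204,0.035,1],
    [24,-0.5,204,0.035,1],
  ],
)

```text
time: 3.15
tcp_pos: [0.5783, 0.0351, 0.0468]
eef_rot: [0.0, -0.695, 0.719, -0.0]
ft_force: [-0.2, -0.3, 0.1]
width: 0.46
```

Run:
```python
from h import *
st();print(at('w1',230,173.1,.0394)*1000)
```

```text
t 3.15 tcp [0.5783 0.0351 0.0468] q [ 1.000e-04 -6.949e-01  7.191e-01 -1.000e-04] F [-0.2  -0.31  0.13] M [0.024 0.008 0.029] w 0.46 j [-0.14  0.91 -0.01  1.84  0.01  0.39 -1.76]
toolx [-0.0341 -0.9994  0.    ] tooly [-9.994e-01  3.410e-02 -2.000e-04] tooly z [ 2.e-04 -0.e+00 -1.e+00]
[574.66769247 184.30834114  39.4       ]
```

Request:
jog_arm(
  steps=[
    [-2,0,0,0,1],
    [-2,0,0,0,1],
    [-2,0,0,0,1],
    [-2,0,0,0,1],
    [-2,0,0,0,1],
    [-2,0,0,0,1],
  ],
)

```text
time: 3.9
tcp_pos: [0.5784, 0.0375, 0.0467]
eef_rot: [0.0, -0.695, 0.719, 0.0]
ft_force: [-0.1, 1.4, 0.2]
width: 0.224
```

Run:
```python
from h import *
st();snap('wrist','w2')
```

```text
t 3.9 tcp [0.5784 0.0375 0.0467] q [ 2.000e-04 -6.951e-01  7.189e-01  1.000e-04] F [-0.12  1.38  0.15] M [0.515 0.006 0.032] w 0.224 j [-0.14  0.91 -0.01  1.84  0.01  0.39 -1.76]
toolx [-3.380e-02 -9.994e-01 -5.000e-04] tooly [-9.994e-01  3.380e-02 -1.000e-04] tooly z [ 1.e-04  5.e-04 -1.e+00]
```

View pics/w2.png

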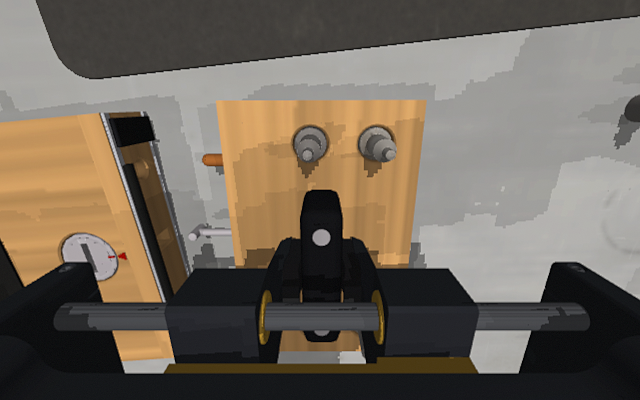

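Run:
```python
from h import *
f='w2'
rep('block +x',edge(f,'v',range(228,415),85,115,chan='w',sgn=1))
rep('block face',edge(f,'u',[*range(110,145),*range(175,215)],205,245,chan='w',sgn=1))
rep('rack +x',edge(f,'v',range(8,90),100,135,chan='w',sgn=1))
rep('rack face',edge(f,'u',range(130,225),85,150,chan='w',sgn=-1))
print(at(f,90,257,.0394)*1000,at(f,195,237,.028)*1000,proj(f,(.5752,.1843,.0394)))
```

```text
block +x [663.3  35.4] ang 88.18 res 0.02
block face [629.3  91.3] ang -1.77 res 0.02
rack +x [659.3 183.2] ang 93.21 res 0.01
rack face [629.  150.5] ang 3.19 res 0.02
[575.27875867 183.67490769  39.4       ] [581.34945122 121.1663694   28.        ] (np.float64(89.05377778194685), np.float64(257.13983435047373))
```

Run:
```python
from h import *
u=np.array([np.cos(np.radians(3.2)),np.sin(np.radians(3.2))]);w=np.array([-u[1],u[0]])
for f,c,r in (('w1',(230,173),20),('w2',(90,257),40)):
    im=load(f)['im'].astype(int);m=((im[...,0]-im[...,2])<35)&(im.mean(-1)>90)
    k=np.zeros(m.shape,np.uint8);cv2.circle(k,c,r,1,-1);m=(m&(k>0)).astype(np.uint8)
    m=cv2.morphologyEx(m,cv2.MORPH_OPEN,np.ones((3,3),np.uint8))
    cs,_=cv2.findContours(m,cv2.RETR_EXTERNAL,cv2.CHAIN_APPROX_NONE);c=max(cs,key=cv2.contourArea)
    p=np.array([at(f,*q[0],.0394)[:2]*1000 for q in cv2.convexHull(c)])
    (x,y),rad=cv2.minEnclosingCircle(p.astype(np.float32));e=cv2.fitEllipse(p.astype(np.float32)) 
    print(f,(x,y),rad,e,'s,t',np.dot(e[0],u),np.dot(e[0],w))
# slot angle (dark pixels inside disc)
    d=(im.mean(-1)<90);k[:]=0;cv2.circle(k,tuple(np.int32(cv2.minEnclosingCircle(c)[0])),int(r*.5),1,-1);v,uu=np.nonzero(d&(k>0))
    q=np.array([at(f,a,b,.0394)[:2] for a,b in zip(uu,v)]);rep('slot',q) if len(q)>4 else 0
```

```text
w1 (574.7611083984375, 184.862548828125) 17.19343376159668 ((574.6724853515625, 184.9256591796875), (33.626461029052734, 33.868438720703125), 102.85123443603516) s,t 584.0992640360355 152.55823345773766
slot [574.6 185.9] ang 2.96 res 0.29
w2 (575.22607421875, 184.0926971435547) 16.972749710083008 ((575.112060546875, 184.07708740234375), (33.045921325683594, 33.97824478149414), 65.33311462402344) s,t 584.4907852762526 151.6864470549433
slot [571.  188.1] ang -22.24 res 2.9
```

Request:
jog_arm(
  steps=[
    [0,0,0,-0.02,1],
    [-0.1,-1,0,-0.04,1],
    [-0.2,-2,0,-0.06,1],
    [-0.3,-3,0,-0.08,1],
    [-0.4,-4.1,0,-0.087,1],
    [-4,-3.8,0,-0.087,1],
    [-8.4,-3.4,0,-0.087,1],
    [-8.4,-3.4,0,-0.087,1],
    [-8.4,-3.4,0,-0.087,1],
    [-8.4,-3.4,0,-0.087,1],
  ],
)

```text
time: 5.2
tcp_pos: [0.5829, 0.0463, 0.0467]
eef_rot: [-0.001, 0.726, -0.688, 0.0]
ft_force: [1.2, -0.6, -3.4]
width: 0.222
```

```bash
cat > meas.py <<'E'
from h import *
import sys
f=sys.argv[1];du=int(sys.argv[2]);st();snap('wrist',f)
b,bd=rep('block +x',edge(f,'v',range(228,415),80,115,chan='w',sgn=1))
r0=rep('block face',edge(f,'u',[*range(112,140),*range(175,200)],205,245,chan='w',sgn=1))
rep('rack +x',edge(f,'v',range(15+du,80+du),80,130,chan='w',sgn=1))
rep('rack face',edge(f,'u',range(130,200),90+du,160+du,chan='w',sgn=-1))
E
python3 meas.py w3 12
```

```text
t 5.2 tcp [0.5829 0.0463 0.0467] q [-1.000e-03  7.258e-01 -6.879e-01  3.000e-04] F [ 1.16 -0.59 -3.41] M [-0.112 -0.308 -0.027] w 0.222 j [-0.14  0.92 -0.02  1.82  0.04  0.4  -1.72]
toolx [ 0.0535 -0.9986 -0.001 ] tooly [-0.9986 -0.0535 -0.0018] tooly z [ 0.0017  0.0011 -1.    ]
block +x [668.5  37. ] ang 93.11 res 0.02
block face [635.8 104.6] ang 3.15 res 0.02
rack +x [659.1 188.2] ang 93.02 res 0.01
rack face [628.6 150.7] ang 3.25 res 0.03
```

View pics/w3.png

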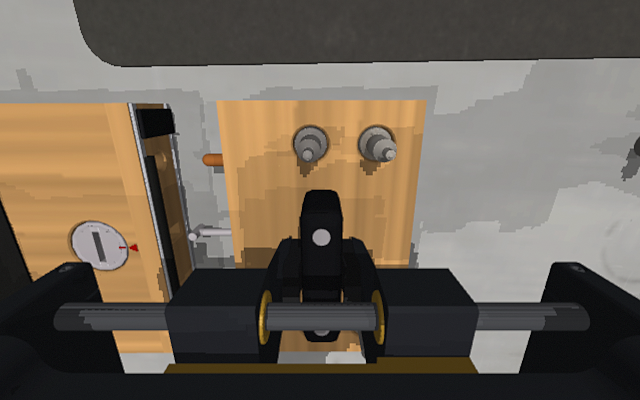

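Run:
```python
from h import *
u=np.array([np.cos(np.radians(3.17)),np.sin(np.radians(3.17))]);w=np.array([-u[1],u[0]])
f='w3';im=load(f)['im'].astype(int);m=((im[...,0]-im[...,2])<35)&(im.mean(-1)>90)
k=np.zeros(m.shape,np.uint8);cv2.circle(k,(99,246),36,1,-1);m=(m&(k>0)).astype(np.uint8)
m=cv2.morphologyEx(m,cv2.MORPH_OPEN,np.ones((3,3),np.uint8))
c=max(cv2.findContours(m,0,1)[0],key=cv2.contourArea)
p=np.array([at(f,*q[0],.0394)[:2]*1000 for q in cv2.convexHull(c)]);e=cv2.fitEllipse(p.astype(np.float32));print(e,'cam s,t',np.dot(e[0],u),np.dot(e[0],w))
for n,l in (('blk',(668.5,37)),('rack',(659.1,188.2))):print(n,np.dot(l,u)-85)
a=cv2.resize(im[140:300,60:260].astype(np.uint8),None,fx=4,fy=4,interpolation=cv2.INTER_CUBIC);cv2.imwrite('pics/c3.png',a[:,:,::-1])
for s in (583.5,584,584.5):
  q=s*u+138.7*w  # predicted bolt axis if block centre s
  print(s)
tc=np.array([582.9,46.3]);print('tcp s,t',tc@u,tc@w)
for t in (98,99,100,101,102):
  q=584.3*u+t*w;print(t,proj(f,(*q/1000,.028)),proj(f,(*q/1000,.020)))
```

```text
((575.141357421875, 184.32345581054688), (33.090641021728516, 34.15776824951172), 65.5821762084961) cam s,t 584.4541582241326 152.23683625699852
blk 584.5231507821508
rack 583.4986998500349
583.5
584
584.5
tcp s,t 584.5684092104525 13.995533328918427
98 (np.float64(194.70526193946108), np.float64(237.83234067782328)) (np.float64(199.785164117918), np.float64(232.52835619173118))
99 (np.float64(193.18865547390394), np.float64(237.8349464117142)) (np.float64(198.32921953464506), np.float64(232.5309131521926))
100 (np.float64(191.6720820963889), np.float64(237.83755208875533)) (np.float64(196.87330544431035), np.float64(232.53347005910155))
101 (np.float64(190.15554180583325), np.float64(237.84015770894888)) (np.float64(195.41742184595614), np.float64(232.53602691246016))
102 (np.float64(188.639034601154), np.float64(237.8427632722961)) (np.float64(193.96156873862427), np.float64(232.53858371226949))
```

View pics/c3.png

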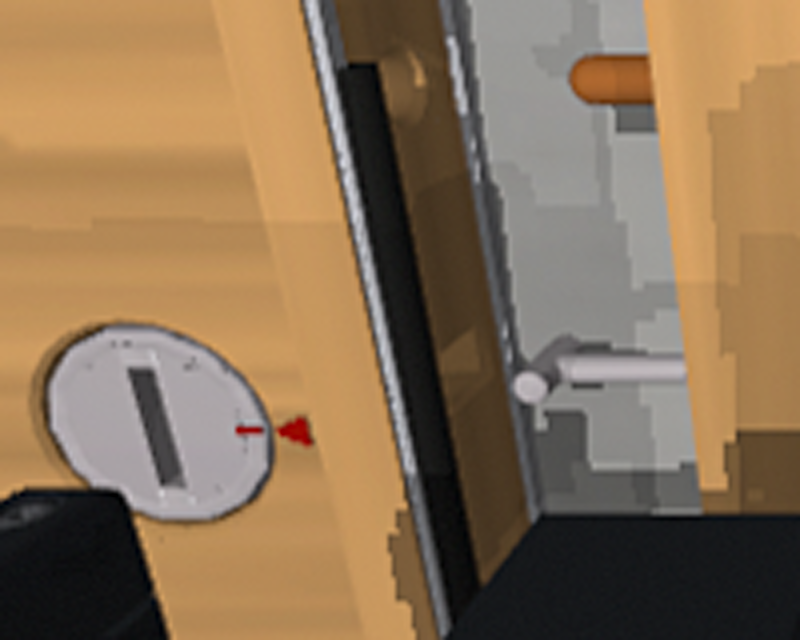

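Request:
jog_arm(
  steps=[
    [0,1,0,0,1],
    [-2,1,0,0,1],
    [-5,1,0,0,1],
    [-8,1,0,0,1],
    [-11,1,0,0,1],
    [-14,1,0,0,1],
    [-17,1,0,0,1],
    [-20,1,0,0,1],
    [-20,1,0,0,1],
    [-20,1,0,0,1],
  ],
)

```text
time: 6.5
tcp_pos: [0.5799, 0.0662, 0.0467]
eef_rot: [-0.0, 0.726, -0.688, -0.0]
ft_force: [0.1, -0.2, -1.4]
width: 0.224
```

```bash
python3 meas.py w4 40
```

```text
t 6.5 tcp [0.5799 0.0662 0.0467] q [-4.000e-04  7.258e-01 -6.879e-01 -3.000e-04] F [ 0.09 -0.24 -1.43] M [-0.051  0.121 -0.015] w 0.224 j [-0.18  0.92 -0.02  1.82  0.03  0.4  -1.74]
toolx [ 0.0535 -0.9986 -0.001 ] tooly [-9.986e-01 -5.350e-02 -1.000e-04] tooly z [ 0.     0.001 -1.   ]
block +x [665.3  61.1] ang 93.04 res 0.02
block face [636.  124.7] ang 3.11 res 0.02
rack +x [658.7 194.7] ang 93.0 res 0.01
rack face [626.2 150.7] ang 3.23 res 0.03
```

Request:
jog_arm(
  steps=[
    [0,-0.8,0,0,1],
    [0,-0.8,0,0,1],
    [-3,-0.8,0,0,1],
    [-6,-0.8,0,0,1],
    [-9,-0.8,0,0,1],
    [-12,-0.8,0,0,1],
    [-12,-0.8,0,0,1],
  ],
)

```text
time: 7.42
tcp_pos: [0.5805, 0.0782, 0.0467]
eef_rot: [-0.001, 0.726, -0.688, 0.0]
ft_force: [0.0, 0.5, -3.2]
width: 0.226
```

```bash
python3 meas.py w5 58
```

```text
t 7.42 tcp [0.5805 0.0782 0.0467] q [-6.000e-04  7.258e-01 -6.879e-01  1.000e-04] F [ 0.01  0.53 -3.17] M [-0.108 -0.133 -0.032] w 0.226 j [-0.2   0.92 -0.01  1.82  0.03  0.41 -1.76]
toolx [ 5.350e-02 -9.986e-01 -7.000e-04] tooly [-0.9986 -0.0535 -0.001 ] tooly z [ 9.e-04  8.e-04 -1.e+00]
block +x [665.8  76.4] ang 93.11 res 0.02
block face [633.5 136.6] ang 3.26 res 0.03
rack +x [658.6 196. ] ang 93.27 res 0.03
rack face [627.5 150.8] ang 3.21 res 0.03
```

Request:
jog_arm(
  steps=[
    [-1,0.4,0,0,1],
    [-2,0.4,0,0,1],
    [-4,0.4,0,0,1],
    [-6,0.4,0,0,1],
    [-8,0.4,0,0,1],
    [-8,0.4,0,0,1],
    [-8,0.4,0,0,1],
  ],
)

```text
time: 8.35
tcp_pos: [0.5791, 0.0857, 0.0467]
eef_rot: [-0.0, 0.726, -0.688, -0.0]
ft_force: [0.2, 0.1, -2.5]
width: 0.222
```

```bash
python3 meas.py w6 66
```

```text
t 8.35 tcp [0.5791 0.0857 0.0467] q [-0.000e+00  7.257e-01 -6.881e-01 -3.000e-04] F [ 0.16  0.11 -2.53] M [-0.144  0.089 -0.023] w 0.222 j [-0.22  0.92 -0.01  1.82  0.02  0.41 -1.77]
toolx [ 5.320e-02 -9.986e-01 -4.000e-04] tooly [-9.986e-01 -5.320e-02  4.000e-04] tooly z [-4.e-04  4.e-04 -1.e+00]
block +x [665.   72.5] ang 93.02 res 0.02
block face [632.  144.2] ang 3.09 res 0.03
rack +x [658.3 201.7] ang 92.99 res 0.0
rack face [625.5 150.8] ang 3.2 res 0.03
```

Request:
jog_arm(
  steps=[
    [-1,-0.2,0,0,1],
    [-2,-0.2,0,0,1],
    [-2.5,-0.2,0,0,1],
    [-2.5,-0.2,0,0,1],
    [-2.5,-0.2,0,0,1],
  ],
)

```text
time: 9.02
tcp_pos: [0.5795, 0.0877, 0.0467]
eef_rot: [-0.0, 0.726, -0.688, 0.0]
ft_force: [-0.9, -1.8, -3.2]
width: 0.226
```

Request:
jog_arm(
  steps=[
    [-0.5,0,0,0,1],
    [-1,0,0,0,1],
    [-1,0,0,0,1],
    [-1,0,0,0,1],
  ],
)

```text
time: 9.52
tcp_pos: [0.5795, 0.0882, 0.0467]
eef_rot: [0.0, 0.725, -0.688, 0.0]
ft_force: [1.0, -4.4, -3.6]
width: 0.222
```

```bash
python3 meas.py w7 66
```

```text
t 9.53 tcp [0.5795 0.0882 0.0467] q [ 2.000e-04  7.254e-01 -6.883e-01  3.000e-04] F [ 1.03 -4.43 -3.61] M [-0.975 -0.106  0.048] w 0.222 j [-0.22  0.92 -0.01  1.82  0.02  0.41 -1.77]
toolx [ 5.240e-02 -9.986e-01  7.000e-04] tooly [-9.986e-01 -5.240e-02 -2.000e-04] tooly z [ 3.e-04 -7.e-04 -1.e+00]
block +x [663.6 107.9] ang 93.12 res 0.02
block face [635.1 146.8] ang 3.15 res 0.03
rack +x [658.5 197.7] ang 93.22 res 0.02
rack face [627.5 150.9] ang 3.18 res 0.03
```

Request:
jog_arm(
  steps=[
    [-1,0,0,0,1],
    [-1.5,0,0,0,1],
    [-2,0,0,0,1],
    [-2,0,0,0,1],
    [-2,0,0,0,1],
  ],
)

```text
time: 10.2
tcp_pos: [0.5795, 0.0888, 0.0468]
eef_rot: [0.001, 0.725, -0.689, 0.001]
ft_force: [1.4, -7.0, -2.5]
width: 0.219
```

```bash
python3 meas.py w8 66
```

```text
t 10.2 tcp [0.5795 0.0888 0.0468] q [ 0.0008  0.7251 -0.6887  0.0009] F [ 1.38 -6.99 -2.5 ] M [-1.406 -0.16   0.108] w 0.219 j [-0.23  0.92 -0.01  1.82  0.02  0.41 -1.77]
toolx [ 0.0515 -0.9987  0.0024] tooly [-9.987e-01 -5.150e-02 -2.000e-04] tooly z [ 3.0e-04 -2.4e-03 -1.0e+00]
block +x [663. 119.] ang 93.12 res 0.03
block face [636.7 147.4] ang 3.11 res 0.04
rack +x [658.2 203.6] ang 92.96 res 0.03
rack face [628.3 151. ] ang 3.19 res 0.03
```

Request:
jog_arm(
  steps=[
    [-1,0,0,0,1],
    [-2,0,0,0,1],
    [-3,0,0,0,1],
    [-3,0,0,0,1],
    [-3,0,0,0,1],
  ],
)

```text
time: 10.88
tcp_pos: [0.5795, 0.0889, 0.0469]
eef_rot: [0.002, 0.725, -0.689, 0.002]
ft_force: [1.5, -12.2, -1.0]
width: 0.223
```

```bash
python3 meas.py w9 66
```

```text
t 10.88 tcp [0.5795 0.0889 0.0469] q [ 0.002   0.7245 -0.6893  0.002 ] F [  1.51 -12.22  -0.98] M [-2.356 -0.225  0.162] w 0.223 j [-0.23  0.92 -0.    1.81  0.02  0.41 -1.78]
toolx [ 0.0498 -0.9987  0.0057] tooly [-9.988e-01 -4.980e-02  1.000e-04] tooly z [ 2.0e-04 -5.7e-03 -1.0e+00]
block +x [664.5  92.7] ang 93.17 res 0.03
block face [625.8 147. ] ang 3.15 res 0.04
rack +x [658.3 201.5] ang 93.19 res 0.03
rack face [625.5 150.8] ang 3.16 res 0.03
```

View pics/w9.png

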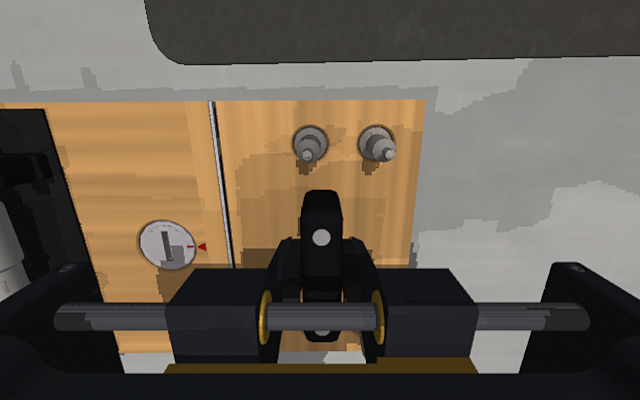

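Request:
jog_arm(
  steps=[
    [1,0,0,0,1],
    [2.5,0,0,0,1],
    [2.5,0,0,0,1],
    [2.5,0,0,0,-0.3],
    [2.5,0,0,0,-1],
    [2.5,0,0,0,-1],
    [2.5,0,0,0,-1],
  ],
)

```text
time: 11.8
tcp_pos: [0.5793, 0.0921, 0.0469]
eef_rot: [-0.0, 0.726, -0.688, -0.0]
ft_force: [-0.2, -0.2, 0.1]
width: 0.654
```

```bash
python3 meas.py w10 66
python3 - <<'E'
from h import *
# refine stand/driver yaw from top image
P,im,ok=cloud('top0');Z=P[...,2]
for f in ['w1']:
    P,im,ok=cloud(f)
    hsv=cv2.cvtColor(im,cv2.COLOR_RGB2HSV);m=ok&(hsv[...,1]>120)&(hsv[...,0]>100)&(hsv[...,0]<130)&(abs(P[...,2]-.056)<.004)
    m[:, :500]=0;r=cv2.minAreaRect((P[m][:,:2]*1000).astype(np.float32));print(m.sum(),r)
E
```

```text
t 11.8 tcp [0.5793 0.0921 0.0469] q [-4.000e-04  7.258e-01 -6.879e-01 -1.000e-04] F [-0.2  -0.24  0.09] M [0.006 0.015 0.006] w 0.654 j [-0.23  0.92 -0.01  1.81  0.02  0.41 -1.77]
toolx [ 5.350e-02 -9.986e-01 -8.000e-04] tooly [-9.986e-01 -5.350e-02 -4.000e-04] tooly z [ 4.e-04  8.e-04 -1.e+00]
block +x [664.2  97.4] ang 93.18 res 0.02
block face [635.3 146.9] ang 3.18 res 0.03
rack +x [658.2 203.6] ang 93.32 res 0.02
rack face [630.8 151.1] ang 3.07 res 0.11
2803 ((522.582763671875, -302.42645263671875), (71.60298156738281, 100.35733032226562), 86.78490447998047)
```

Request:
jog_arm(
  steps=[
    [0,0,-20,0,-1],
    [0,0,-60,0,-1],
    [0,0,-115,0,-1],
    [40,10,-165,0,-1],
    [95,20,-200,0,-1],
    [155,32,-200,0,-1],
    [215,44,-200,0,-1],
    [275,56,-200,0,-1],
    [330,67,-200,0,-1],
    [370,75,-200,0,-1],
    [390,79,-200,0,-1],
    [390,79,-200,0,-1],
  ],
)

```text
time: 13.35
tcp_pos: [0.5206, -0.303, 0.2473]
eef_rot: [-0.0, 0.725, -0.689, 0.0]
ft_force: [0.0, -0.1, -0.4]
width: 1.0
```

Run:
```python
from h import *
st();snap('wrist','d1')
z=load('d1')['im'];u,v=map(int,proj('d1',(.5216,-.3022,.118)));print(u,v)
cv2.imwrite('pics/d1c.png',cv2.resize(z[max(0,v-90):v+90,max(0,u-120):u+120],None,fx=3.3,fy=3.3,interpolation=cv2.INTER_CUBIC)[:,:,::-1])
```

```text
t 13.35 tcp [ 0.5206 -0.303   0.2473] q [-1.000e-04  7.249e-01 -6.889e-01  3.000e-04] F [ 0.02 -0.13 -0.39] M [ 0.086  0.027 -0.019] w 1.0 j [ 0.49  0.64 -0.06  1.63  0.05  0.87 -1.11]
toolx [ 5.090e-02 -9.987e-01  4.000e-04] tooly [-9.987e-01 -5.090e-02 -6.000e-04] tooly z [ 6.e-04 -3.e-04 -1.e+00]
321 187
```

View pics/d1c.png

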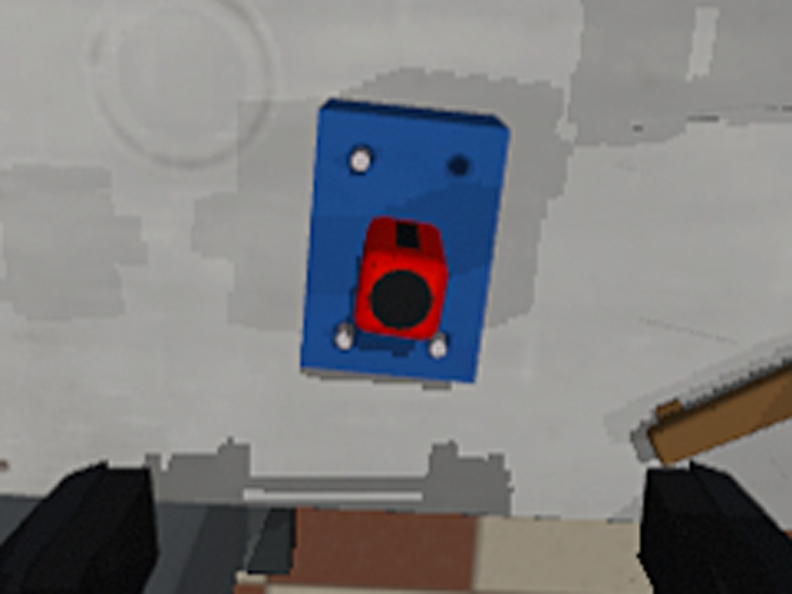

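Run:
```python
from h import *
f='d1';P,im,ok=cloud(f);hsv=cv2.cvtColor(im,cv2.COLOR_RGB2HSV)
m=(hsv[...,1]>120)&((hsv[...,0]<8)|(hsv[...,0]>172));m[:130]=0;m[260:]=0;m[:,:270]=0;m[:,370:]=0
t=ok&(P[...,2]>.112)&(P[...,2]<.124);n=t.copy();n[:130]=0;n[260:]=0;n[:,:270]=0;n[:,370:]=0
v,u=np.nonzero(n);print(u.min(),u.max(),v.min(),v.max(),np.median(P[n][:,2]))
q=np.array([at(f,a,b,.118)[:2]*1000 for a,b in zip(u,v)]).astype(np.float32);print(cv2.minAreaRect(q))
u0,u1,v0,v1=u.min(),u.max(),v.min(),v.max();h=.118
rows=range(v0+8,v1-7);cols=range(u0+8,u1-7)
rep('left',edge(f,'u',rows,u0-5,u0+9,h=h));rep('right',edge(f,'u',rows,u1-9,u1+6,h=h));rep('bot',edge(f,'v',cols,v1-6,v1+6,h=h))
# stand edges
m=ok&(hsv[...,1]>120)&(hsv[...,0]>100)&(hsv[...,0]<130)&(abs(P[...,2]-.056)<.004)
v,u=np.nonzero(m);q=np.array([at(f,a,b,.056)[:2]*1000 for a,b in zip(u,v)]).astype(np.float32);print('stand',cv2.minAreaRect(q))
# black cap
m=n&(hsv[...,2]<60);print('cap',m.sum(),np.mean([at(f,b,a,.118) for a,b in zip(*np.nonzero(m))],0))
print(load('scene0')['k'])if 0 else None
m=manip.camera_model('scene');print(np.round(m['world_from_camera'],3),m['fx'])
```

```text
308 336 172 199 0.11692321637403502
((524.2027587890625, -303.18133544921875), (27.261171340942383, 27.162466049194336), 83.19766235351562)
left [ 522.9 -293.5] ang 13.11 res 1.23
right [ 523.8 -311.8] ang 13.61 res 0.53
bot [ 512.8 -304.5] ang 119.15 res 1.32
stand ((532.195068359375, -127.94587707519531), (419.705810546875, 99.90723419189453), 87.01078796386719)
cap 248 [ 0.52230232 -0.30290779  0.118     ]
[[-0.673 -0.356  0.648 -0.015]
 [-0.74   0.332 -0.585  0.498]
 [-0.007 -0.874 -0.487  0.535]
 [ 0.     0.     0.     1.   ]] 365.51735512859807
```

Request:
jog_arm(
  steps=[
    [0,-2,20,0.06,-1],
    [0,-2,60,0.12,-1],
    [0,-2,105,0.165,-1],
    [0,-2,145,0.165,-1],
    [0,-2,170,0.165,-1],
    [0,-2,179,0.165,-1],
    [0,-2,179,0.165,-1],
    [0,-2,179,0.165,1],
    [0,-2,179,0.165,1],
    [0,-2,179,0.165,1],
    [0,-2,179,0.165,1],
    [0,-2,179,0.165,1],
  ],
)

```text
time: 14.9
tcp_pos: [0.5229, -0.3023, 0.0678]
eef_rot: [0.0, -0.666, 0.746, -0.0]
ft_force: [-0.9, 1.1, 0.3]
width: 0.45
```

Request:
jog_arm(
  steps=[
    [0,0,0,0,1],
    [0,0,0,0,1],
    [0,0,0,0,1],
    [0,0,0,0,1],
  ],
)

```text
time: 15.4
tcp_pos: [0.5229, -0.3024, 0.0677]
eef_rot: [-0.0, -0.666, 0.746, -0.0]
ft_force: [0.8, -1.3, 0.1]
width: 0.315
```

Run:
```python
from h import *
st();snap('wrist','d2')
```

```text
t 15.4 tcp [ 0.5229 -0.3024  0.0677] q [-1.000e-04 -6.663e-01  7.457e-01 -1.000e-04] F [ 0.78 -1.26  0.09] M [-0.097  0.069  0.037] w 0.315 j [ 0.46  0.9  -0.01  1.76  0.02  0.49 -1.26]
toolx [-1.120e-01 -9.937e-01  3.000e-04] tooly [-0.9937  0.112  -0.    ] tooly z [-0.e+00 -3.e-04 -1.e+00]
```

Request:
jog_arm(
  steps=[
    [0,0,-8,0,1],
    [0,0,-20,0,1],
    [0,0,-45,0,1],
    [0,0,-75,0,1],
    [0,0,-105,0,1],
    [0,0,-125,0,1],
    [0,0,-130,0,1],
    [0,0,-130,0,1],
  ],
)

```text
time: 16.45
tcp_pos: [0.5227, -0.3021, 0.1978]
eef_rot: [0.0, -0.666, 0.746, -0.0]
ft_force: [0.3, -0.3, -0.8]
width: 0.311
```

Run:
```python
from h import *
s,M=st();snap('scene','s2');snap('wrist','d3')
tip=np.array(s['tcp_pos'])+[0,0,.0187-.081];print(tip)
us=[]
for h in (0,12,30,50,81):
    print(h,proj('s2',tip+[0,0,h/1000]))
u,v=map(int,proj('s2',tip+[0,0,.02]))
im=load('s2')['im'];a=cv2.resize(im[v-40:v+40,u-50:u+50],None,fx=6,fy=6,interpolation=cv2.INTER_CUBIC)
b=load('d3')['im'];b=cv2.resize(b[120:320,200:440],None,fx=2,fy=2)[:400]
cv2.imwrite('pics/s2c.png',a[:,:,::-1])
```

```text
t 16.45 tcp [ 0.5227 -0.3021  0.1978] q [ 0.     -0.6664  0.7456 -0.    ] F [ 0.3  -0.26 -0.82] M [0.072 0.031 0.037] w 0.311 j [ 0.46  0.71 -0.01  1.68  0.01  0.75 -1.25]
toolx [-0.1118 -0.9937 -0.    ] tooly [-9.937e-01  1.118e-01 -1.000e-04] tooly z [ 1.e-04  0.e+00 -1.e+00]
[ 0.52273574 -0.30207609  0.13554325]
0 (np.float64(402.62728608802854), np.float64(160.69695302963976))
12 (np.float64(403.0859334047781), np.float64(156.66148251776553))
30 (np.float64(403.78397774103735), np.float64(150.51964491819334))
50 (np.float64(404.57410926973694), np.float64(143.5675656884115))
81 (np.float64(405.83007619400223), np.float64(132.5167706621104))
```

View pics/s2c.png

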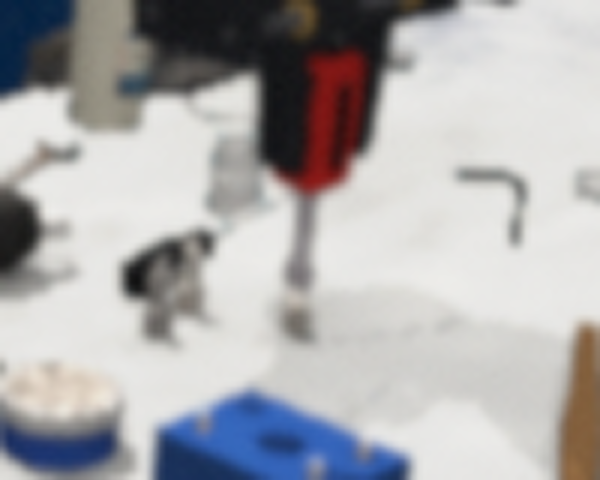

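Request:
jog_arm(
  steps=[
    [0,0,0,-0.17,1],
    [0,0,0,-0.34,1],
    [0,0,0,-0.51,1],
    [0,0,0,-0.68,1],
    [0,0,0,-0.85,1],
    [0,0,0,-0.94,1],
    [0,0,0,-0.94,1],
  ],
)

```text
time: 17.42
tcp_pos: [0.5223, -0.3021, 0.1967]
eef_rot: [-0.0, 0.932, -0.364, -0.001]
ft_force: [0.3, 0.5, -1.1]
width: 0.314
```

Run:
```python
from h import *
s,M=st();snap('scene','s3')
for f in('s2','s3'):
    im=load(f)['im'].astype(int).mean(-1);print(f);print(im[144:164,394:413].astype(int))
    d=load(f)['d'];print((d[146:164:2,394:413]*100).astype(int))
```

```text
t 17.43 tcp [ 0.5223 -0.3021  0.1967] q [-3.000e-04  9.316e-01 -3.636e-01 -9.000e-04] F [ 0.33  0.46 -1.1 ] M [-0.011 -0.016  0.007] w 0.314 j [ 0.61  0.72 -0.29  1.67  0.27  0.79 -0.54]
toolx [ 0.7356 -0.6774 -0.0019] tooly [-6.774e-01 -7.356e-01  2.000e-04] tooly z [-0.0016  0.0012 -1.    ]
s2
[[157 153 171 206 215 202 176 140 105  81  77  87 106 131 155 179 198 210
  218]
 [153 152 169 205 218 215 198 169 136 105  98 115 152 180 197 207 212 217
  218]
 [157 162 175 195 207 213 210 192 156 122 117 141 183 209 216 218 218 219
  216]
 [177 181 185 193 201 215 221 205 163 127 126 158 197 218 221 220 219 218
  219]
 [195 197 201 209 217 225 226 209 165 129 129 166 206 221 222 221 219 219
  220]
 [210 216 220 227 230 230 227 209 163 130 133 170 208 222 223 223 221 223
  224]
 [225 228 231 232 232 231 228 209 162 131 136 173 211 224 226 225 226 227
  228]
 [232 232 233 232 232 231 227 206 162 133 142 178 215 227 229 228 228 229
  228]
 [232 232 231 233 232 231 226 202 160 138 151 189 219 229 230 230 229 229
  229]
 [233 232 233 233 233 231 225 197 157 142 159 198 226 231 231 231 230 230

[... 3201 characters left out ...]
 149 149  98  98  98 148 148 148 148 148 149
  148]
 [141 142 143 146 146 147 147 146  99  98  98  99 146 146 146 147 146 147
  147]
 [144 145 144 145 144 145 144 144  99  99  99  99 144 144 144 144 145 144
  144]
 [143 143 143 143 143 143 142 143  99  99  99  99 143 143 143 143 142 142
  142]
 [141 141 141 141 141 141 141 141  99  99  99 141 141 141 141 141 141 140
  140]
 [139 139 139 139 139 139 139 100 100  99  99 139 139 139 139 139 139 139
  139]
 [138 137 137 137 137 137 100 100 100 100 100 100 138 137 137 138 138 137
  138]
 [135 135 136 136 136 136 101 100 100 100 101 100 136 136 136 136 136 135
  136]
 [134 134 134 134 134 134 131 131 130 132 134 134 134 133 134 134 134 134
  134]]
```

Request:
jog_arm(
  steps=[
    [-12,-16,0,-0.17,1],
    [-36,-49,0,-0.34,1],
    [-65,-88,0,-0.51,1],
    [-95,-128,0,-0.68,1],
    [-125,-168,0,-0.85,1],
    [-155,-208,0,-1.02,1],
    [-185,-248,0,-1.19,1],
    [-215,-290,0,-1.36,1],
    [-245,-330,0,-1.53,1],
    [-270,-364,0,-1.7,1],
    [-285,-384,0,-1.87,1],
    [-291.4,-393,0,-2.04,1],
  ],
)

```text
time: 18.98
tcp_pos: [0.5737, 0.1866, 0.1974]
eef_rot: [-0.0, 0.795, 0.607, -0.0]
ft_force: [-0.1, -0.4, -0.7]
width: 0.317
```

Request:
jog_arm(
  steps=[
    [0,0,0,-0.17,1],
    [0,0,0,-0.33,1],
    [0,0,0,-0.33,1],
    [0,0,0,-0.33,1],
  ],
)

```text
time: 19.48
tcp_pos: [0.5741, 0.1841, 0.1974]
eef_rot: [0.0, 0.688, 0.726, -0.0]
ft_force: [0.0, -0.6, -1.2]
width: 0.317
```

```bash
cat > go.py <<'E'
from h import *
import sys
s,M=st();t=np.array([float(a) for a in sys.argv[1:4]])-np.array(s['tcp_pos'])*1000
print('tool delta',(M.T@t).round(2),'yaw',np.degrees(np.arctan2(M[1,0],M[0,0])).round(2))
E
python3 go.py 574.2 184.4 122
```

```text
t 19.48 tcp [0.5741 0.1841 0.1974] q [ 0.000e+00  6.882e-01  7.255e-01 -3.000e-04] F [ 0.02 -0.56 -1.18] M [ 0.088 -0.111 -0.011] w 0.317 j [ 0.07  0.84 -0.87  1.66  0.74  1.01  0.57]
toolx [-5.280e-02  9.986e-01 -4.000e-04] tooly [ 9.986e-01  5.280e-02 -4.000e-04] tooly z [-3.e-04 -4.e-04 -1.e+00]
tool delta [ 0.28  0.16 75.45] yaw 93.03
```

Request:
jog_arm(
  steps=[
    [0.3,0,20,0,1],
    [0.3,0,50,0,1],
    [0.3,0,75,0,1],
    [0.3,0,85,0,1],
    [0.3,0,90,0,1],
    [0.3,0,92,0,1],
    [0.3,0,92,0,1],
    [0.3,0,92,0,1],
  ],
)

```text
time: 20.48
tcp_pos: [0.5745, 0.1848, 0.1063]
eef_rot: [0.0, 0.687, 0.727, 0.001]
ft_force: [-0.2, 0.7, -1.3]
width: 0.313
```

Request:
jog_arm(
  steps=[
    [0,0,2,0,1],
    [0,0,4,0,1],
    [0,0,6,0,1],
    [0,0,6,0,1],
    [0,0,6,0,1],
  ],
)

```text
time: 21.1
tcp_pos: [0.5741, 0.1847, 0.0997]
eef_rot: [0.0, 0.687, 0.727, -0.0]
ft_force: [0.0, 0.6, -1.2]
width: 0.316
```

```bash
python3 go.py 574.2 184.4 95
```

```text
t 21.1 tcp [0.5741 0.1847 0.0997] q [ 0.      0.6869  0.7267 -0.    ] F [ 0.    0.57 -1.23] M [ 0.025 -0.122  0.007] w 0.316 j [ 0.03  0.96 -0.78  1.72  0.88  0.84  0.47]
toolx [-0.0563  0.9984 -0.    ] tooly [0.9984 0.0563 0.    ] tooly z [ 0. -0. -1.]
tool delta [-0.27  0.07  4.69] yaw 93.23
```

Request:
jog_arm(
  steps=[
    [0,0,2,0,1],
    [0,0,4,0,1],
    [0,0,4.3,0,1],
    [0,0,4.3,0,1],
    [0,0,4.3,0,1],
  ],
)

```text
time: 21.72
tcp_pos: [0.5742, 0.1846, 0.0955]
eef_rot: [0.0, 0.687, 0.727, 0.0]
ft_force: [0.3, -0.2, -1.0]
width: 0.317
```

```bash
python3 go.py 574.2 184.4 95
```

```text
t 21.73 tcp [0.5742 0.1846 0.0955] q [1.000e-04 6.869e-01 7.267e-01 0.000e+00] F [ 0.35 -0.24 -0.99] M [ 0.067 -0.129 -0.024] w 0.317 j [ 0.03  0.97 -0.77  1.73  0.88  0.84  0.46]
toolx [-0.0562  0.9984 -0.    ] tooly [9.984e-01 5.620e-02 1.000e-04] tooly z [ 1.e-04 -0.e+00 -1.e+00]
tool delta [-0.23  0.02  0.47] yaw 93.22
```

Request:
jog_arm(
  steps=[
    [0,0,0,0.08,1],
    [0,0,0,0.16,1],
    [0,0,0,0.24,1],
    [0,0,0,0.32,1],
    [0,0,0,0.4,1],
    [0,0,0,0.48,1],
    [0,0,0,0.48,1],
  ],
)

```text
time: 22.6
tcp_pos: [0.5741, 0.185, 0.0955]
eef_rot: [-0.0, 0.84, 0.543, 0.0]
ft_force: [-0.3, -0.4, -2.7]
width: 0.317
```

```bash
python3 go.py 574.2 184.4 95
```

```text
t 22.6 tcp [0.5741 0.185  0.0955] q [-0.000e+00  8.396e-01  5.432e-01  2.000e-04] F [-0.33 -0.45 -2.73] M [ 0.214 -0.201  0.143] w 0.317 j [-0.03  0.93 -0.66  1.73  0.79  0.77  0.06]
toolx [4.099e-01 9.121e-01 4.000e-04] tooly [ 9.121e-01 -4.099e-01  2.000e-04] tooly z [ 3.e-04  3.e-04 -1.e+00]
tool delta [-0.51  0.3   0.49] yaw 65.8
```

Request:
jog_arm(
  steps=[
    [0,0,0,0.08,1],
    [0,0,0,0.16,1],
    [0,0,0,0.24,1],
    [0,0,0,0.32,1],
    [0,0,0,0.36,1],
    [0,0,0,0.36,1],
  ],
)

```text
time: 23.35
tcp_pos: [0.5743, 0.1852, 0.0955]
eef_rot: [-0.0, 0.923, 0.384, 0.0]
ft_force: [0.1, 1.0, -2.2]
width: 0.317
```

```bash
python3 go.py 574.2 184.4 95
```

```text
t 23.35 tcp [0.5743 0.1852 0.0955] q [-3.000e-04  9.232e-01  3.842e-01  4.000e-04] F [ 0.13  1.03 -2.24] M [ 0.335 -0.316  0.177] w 0.317 j [-0.07  0.91 -0.57  1.73  0.71  0.72 -0.23]
toolx [0.7047 0.7095 0.0009] tooly [ 7.095e-01 -7.047e-01 -2.000e-04] tooly z [ 5.e-04  8.e-04 -1.e+00]
tool delta [-0.6   0.5   0.49] yaw 45.19
```

Request:
jog_arm(
  steps=[
    [0,0,0,0.05,1],
    [0,0,0,0.1,1],
    [0,0,0,0.12,1],
    [0,0,0,0.12,1],
  ],
)

```text
time: 23.85
tcp_pos: [0.5743, 0.1852, 0.0955]
eef_rot: [-0.0, 0.945, 0.328, 0.0]
ft_force: [0.6, 2.2, -3.2]
width: 0.311
```

```bash
python3 go.py 574.2 184.4 95
```

```text
t 23.85 tcp [0.5743 0.1852 0.0955] q [-3.000e-04  9.447e-01  3.280e-01  4.000e-04] F [ 0.55  2.2  -3.21] M [ 0.633 -0.458  0.166] w 0.311 j [-0.09  0.9  -0.54  1.73  0.68  0.7  -0.33]
toolx [0.7848 0.6198 0.001 ] tooly [ 6.198e-01 -7.848e-01 -4.000e-04] tooly z [ 5.e-04  9.e-04 -1.e+00]
tool delta [-0.56  0.53  0.48] yaw 38.3
```

Request:
jog_arm(
  steps=[
    [0,0,0,0.05,1],
    [0,0,0,0.1,1],
    [0,0,0,0.1,1],
    [0,0,0,0.1,1],
  ],
)

```text
time: 24.35
tcp_pos: [0.5744, 0.1851, 0.0955]
eef_rot: [-0.0, 0.96, 0.28, 0.0]
ft_force: [1.9, 2.2, -3.3]
width: 0.318
```

```bash
python3 go.py 574.2 184.4 95
```

```text
t 24.35 tcp [0.5744 0.1851 0.0955] q [-3.000e-04  9.599e-01  2.804e-01  4.000e-04] F [ 1.85  2.2  -3.32] M [ 0.75  -0.475  0.224] w 0.318 j [-0.1   0.9  -0.52  1.73  0.65  0.69 -0.41]
toolx [0.8427 0.5383 0.001 ] tooly [ 5.383e-01 -8.427e-01 -4.000e-04] tooly z [ 6.e-04  9.e-04 -1.e+00]
tool delta [-0.52  0.49  0.49] yaw 32.57
```

Request:
jog_arm(
  steps=[
    [0,0,0,0.03,1],
    [0,0,0,0.06,1],
    [0,0,0,0.06,1],
    [0,0,0,0.06,1],
  ],
)

```text
time: 24.85
tcp_pos: [0.5744, 0.1851, 0.0955]
eef_rot: [-0.0, 0.968, 0.251, 0.0]
ft_force: [2.4, 4.2, -4.0]
width: 0.32
```

```bash
python3 go.py 574.2 184.4 95
```

```text
t 24.85 tcp [0.5744 0.1851 0.0955] q [-3.00e-04  9.68e-01  2.51e-01  4.00e-04] F [ 2.43  4.24 -3.98] M [ 1.054 -0.757  0.23 ] w 0.32 j [-0.11  0.9  -0.5   1.73  0.64  0.68 -0.46]
toolx [0.874  0.4859 0.0009] tooly [ 4.859e-01 -8.740e-01 -3.000e-04] tooly z [ 6.e-04  7.e-04 -1.e+00]
tool delta [-0.48  0.48  0.48] yaw 29.07
```

Request:
jog_arm(
  steps=[
    [0.7,-0.5,0,0.02,1],
    [0.7,-0.5,0,0.05,1],
    [0.7,-0.5,0,0.05,1],
    [0.7,-0.5,0,0.05,1],
  ],
)

```text
time: 25.35
tcp_pos: [0.5745, 0.1852, 0.0955]
eef_rot: [0.0, 0.974, 0.227, -0.0]
ft_force: [2.1, 1.9, -1.9]
width: 0.313
```

```bash
python3 go.py 574.2 184.4 95
```

```text
t 25.35 tcp [0.5745 0.1852 0.0955] q [ 2.000e-04  9.740e-01  2.265e-01 -1.000e-04] F [ 2.13  1.92 -1.91] M [ 0.678 -0.598  0.299] w 0.313 j [-0.12  0.89 -0.49  1.73  0.62  0.68 -0.49]
toolx [ 8.974e-01  4.413e-01 -2.000e-04] tooly [ 4.413e-01 -8.974e-01  4.000e-04] tooly z [-0.e+00 -4.e-04 -1.e+00]
tool delta [-0.59  0.59  0.45] yaw 26.18
```

Request:
jog_arm(
  steps=[
    [0,0,0,0.02,1],
    [0,0,0,0.025,1],
    [0,0,0,0.025,1],
  ],
)

```text
time: 25.72
tcp_pos: [0.5745, 0.1853, 0.0955]
eef_rot: [0.0, 0.977, 0.214, -0.0]
ft_force: [1.9, 1.5, -1.5]
width: 0.318
```

```bash
cat > avg.py <<'E'
from h import *
a=[]
for i in range(12):
    s=manip.read_state();a.append([*s['ft_force'],*s['wrist_torque']]);manip.get_image('top')
a=np.array(a);print('mean',a.mean(0).round(3),'std',a.std(0).round(3))
E
python3 go.py 574.2 184.4 95;python3 avg.py
```

```text
t 25.73 tcp [0.5745 0.1853 0.0955] q [ 2.000e-04  9.768e-01  2.143e-01 -0.000e+00] F [ 1.89  1.54 -1.46] M [ 0.578 -0.618  0.291] w 0.318 j [-0.12  0.89 -0.48  1.73  0.62  0.67 -0.51]
toolx [ 9.081e-01  4.187e-01 -1.000e-04] tooly [ 4.187e-01 -9.081e-01  3.000e-04] tooly z [ 1.e-04 -4.e-04 -1.e+00]
tool delta [-0.64  0.65  0.46] yaw 24.75
mean [ 1.646  1.674 -0.897  0.482 -0.562  0.301] std [0.646 0.459 0.58  0.057 0.037 0.029]
```

Request:
jog_arm(
  steps=[
    [0,0,0,0.015,1],
    [0,0,0,0.025,1],
    [0,0,0,0.025,1],
  ],
)

```text
time: 26.7
tcp_pos: [0.5745, 0.1853, 0.0954]
eef_rot: [0.0, 0.979, 0.202, 0.0]
ft_force: [1.0, 2.3, -0.4]
width: 0.316
```

```bash
python3 go.py 574.2 184.4 95;python3 avg.py
```

```text
t 26.7 tcp [0.5745 0.1853 0.0954] q [2.000e-04 9.794e-01 2.020e-01 0.000e+00] F [ 0.98  2.3  -0.43] M [ 0.301 -0.544  0.331] w 0.316 j [-0.12  0.89 -0.48  1.73  0.61  0.67 -0.53]
toolx [0.9184 0.3957 0.    ] tooly [ 3.957e-01 -9.184e-01  3.000e-04] tooly z [ 1.e-04 -3.e-04 -1.e+00]
tool delta [-0.66  0.66  0.44] yaw 23.31
mean [ 1.728  1.116  0.395  0.286 -0.588  0.338] std [0.575 0.54  0.562 0.048 0.035 0.026]
```

Request:
jog_arm(
  steps=[
    [0,0,0,0.012,1],
    [0,0,0,0.012,1],
    [0,0,0,0.012,1],
  ],
)

```text
time: 27.68
tcp_pos: [0.5745, 0.1853, 0.0954]
eef_rot: [0.0, 0.981, 0.196, 0.0]
ft_force: [1.4, 1.3, 1.2]
width: 0.311
```

```bash
python3 go.py 574.2 184.4 95;python3 avg.py
```

```text
t 27.68 tcp [0.5745 0.1853 0.0954] q [1.000e-04 9.806e-01 1.962e-01 0.000e+00] F [1.36 1.27 1.19] M [ 0.179 -0.608  0.37 ] w 0.311 j [-0.13  0.89 -0.47  1.73  0.61  0.67 -0.54]
toolx [ 0.923   0.3848 -0.    ] tooly [ 3.848e-01 -9.230e-01  2.000e-04] tooly z [ 1.e-04 -2.e-04 -1.e+00]
tool delta [-0.65  0.68  0.41] yaw 22.63
mean [ 1.763  0.612  0.816  0.171 -0.595  0.333] std [0.492 0.395 0.354 0.027 0.04  0.023]
```

Request:
jog_arm(
  steps=[
    [0,0,0,0.012,1],
    [0,0,0,0.012,1],
    [0,0,0,0.012,1],
  ],
)

```text
time: 28.65
tcp_pos: [0.5745, 0.1853, 0.0954]
eef_rot: [0.0, 0.982, 0.19, -0.0]
ft_force: [2.0, 0.5, 0.5]
width: 0.313
```

```bash
python3 go.py 574.2 184.4 95;python3 avg.py;python3 avg.py
```

```text
t 28.65 tcp [0.5745 0.1853 0.0954] q [ 1.000e-04  9.817e-01  1.903e-01 -0.000e+00] F [1.97 0.54 0.52] M [ 0.023 -0.573  0.34 ] w 0.313 j [-0.13  0.89 -0.47  1.73  0.6   0.67 -0.55]
toolx [ 0.9276  0.3737 -0.    ] tooly [ 3.737e-01 -9.276e-01  2.000e-04] tooly z [ 0.e+00 -2.e-04 -1.e+00]
tool delta [-0.63  0.74  0.41] yaw 21.94
mean [ 1.821  0.489  0.948  0.055 -0.614  0.341] std [0.383 0.366 0.306 0.032 0.028 0.036]
mean [ 1.844  0.167  1.167  0.021 -0.664  0.34 ] std [0.403 0.417 0.468 0.028 0.017 0.018]
```

Request:
jog_arm(
  steps=[
    [0,0,0,-0.05,1],
    [0,0,0,-0.1,1],
    [0,0,0,-0.1,1],
    [0,0,-4,-0.1,1],
    [0,0,-9,-0.1,1],
    [0,0,-20,-0.1,1],
    [0,0,-45,-0.1,1],
    [0,0,-80,-0.1,1],
    [0,0,-105,-0.1,1],
    [0,0,-105,-0.1,1],
  ],
)

```text
time: 31.1
tcp_pos: [0.5752, 0.1858, 0.2026]
eef_rot: [-0.0, 0.971, 0.239, 0.002]
ft_force: [0.1, -1.0, -2.5]
width: 0.317
```

```bash
python3 go.py 522.8 -302.3 200
python3 - <<'E'
from h import *
snap('wrist','e1')
f='e1';print(proj(f,(.5742,.1848,.0394)),proj(f,(.579,.09,.04)),proj(f,(.582,.149,.04)))
E
```

```text
t 31.1 tcp [0.5752 0.1858 0.2026] q [-2.00e-04  9.71e-01  2.39e-01  1.70e-03] F [ 0.12 -0.98 -2.52] M [-0.007 -0.102 -0.037] w 0.317 j [-0.06  0.76 -0.59  1.66  0.52  0.88 -0.38]
toolx [0.8858 0.4641 0.0035] tooly [ 4.641e-01 -8.858e-01  4.000e-04] tooly z [ 0.0033  0.0012 -1.    ]
tool delta [-272.94  408.09    1.79] yaw 27.65
(np.float64(320.06749838432984), np.float64(182.2081580327859)) (np.float64(288.5075906165019), np.float64(248.77934984894938)) (np.float64(312.0071430189895), np.float64(210.90188621066474))
```

Request:
jog_arm(
  steps=[
    [-10,15,0,0.1,1],
    [-32,48,0,0.27,1],
    [-58,87,0,0.44,1],
    [-86,129,0,0.61,1],
    [-114,171,0,0.78,1],
    [-142,212,0,0.95,1],
    [-170,254,0,1.12,1],
    [-198,296,0,1.29,1],
    [-226,338,0,1.46,1],
    [-250,374,0,1.63,1],
    [-266,398,0,1.8,1],
    [-273,408,0,1.97,1],
  ],
)

```text
time: 32.65
tcp_pos: [0.52, -0.305, 0.1987]
eef_rot: [0.001, 0.733, -0.68, -0.001]
ft_force: [0.6, 0.3, -1.4]
width: 0.314
```

Request:
jog_arm(
  steps=[
    [0,0,0,0.17,1],
    [0,0,0,0.2,1],
    [0,0,0,0.2,1],
    [0,0,0,0.2,1],
  ],
)

```text
time: 33.15
tcp_pos: [0.5221, -0.3024, 0.2001]
eef_rot: [-0.0, -0.666, 0.746, 0.0]
ft_force: [0.1, 0.3, -1.2]
width: 0.316
```

```bash
python3 go.py 522.8 -302.3 68.0
```

```text
t 33.15 tcp [ 0.5221 -0.3024  0.2001] q [-1.000e-04 -6.656e-01  7.463e-01  4.000e-04] F [ 0.14  0.25 -1.19] M [ 0.044 -0.041  0.003] w 0.316 j [ 0.47  0.7  -0.04  1.68  0.04  0.76 -1.27]
toolx [-1.140e-01 -9.935e-01 -4.000e-04] tooly [-9.935e-01  1.140e-01  6.000e-04] tooly z [-6.e-04  4.e-04 -1.e+00]
tool delta [-1.000e-01 -8.000e-01  1.321e+02] yaw -96.54
```

Request:
jog_arm(
  steps=[
    [0,-0.7,15,0,1],
    [0,-0.7,40,0,1],
    [0,-0.7,65,0,1],
    [0,-0.7,78,0,1],
    [0,-0.7,90,0,1],
    [0,-0.7,102,0,1],
    [0,-0.7,114,0,1],
    [0,-0.7,123,0,1],
    [0,-0.7,128,0,1],
    [0,-0.7,128,0,1],
    [0,-0.7,128,0,1],
  ],
)

```text
time: 34.52
tcp_pos: [0.5232, -0.303, 0.0728]
eef_rot: [0.0, -0.665, 0.747, -0.0]
ft_force: [0.2, 0.2, -1.5]
width: 0.315
```

```bash
python3 go.py 522.8 -302.3 68.0
```

```text
t 34.52 tcp [ 0.5232 -0.303   0.0728] q [ 1.000e-04 -6.649e-01  7.470e-01 -4.000e-04] F [ 0.18  0.22 -1.53] M [ 0.016 -0.027 -0.052] w 0.315 j [ 0.47  0.89 -0.03  1.75  0.05  0.5  -1.29]
toolx [-1.159e-01 -9.933e-01  3.000e-04] tooly [-9.933e-01  1.159e-01 -8.000e-04] tooly z [ 7.e-04 -4.e-04 -1.e+00]
tool delta [-0.63  0.51  4.79] yaw -96.66
```

Request:
jog_arm(
  steps=[
    [-0.3,0.3,2,0,1],
    [-0.3,0.3,4,0,1],
    [-0.3,0.3,5,0,1],
    [-0.3,0.3,5.3,0,1],
    [-0.3,0.3,5.3,0,1],
    [-0.3,0.3,5.3,0,1],
  ],
)

```text
time: 35.28
tcp_pos: [0.5226, -0.3024, 0.0677]
eef_rot: [0.0, -0.665, 0.747, -0.0]
ft_force: [-0.9, 1.3, 6.7]
width: 0.316
```

```bash
python3 go.py 522.8 -302.3 67.7
```

```text
t 35.27 tcp [ 0.5226 -0.3024  0.0677] q [ 0.000e+00 -6.649e-01  7.470e-01 -1.000e-04] F [-0.86  1.26  6.68] M [0.275 0.402 0.024] w 0.316 j [ 0.47  0.9  -0.03  1.76  0.05  0.49 -1.29]
toolx [-1.159e-01 -9.933e-01  1.000e-04] tooly [-9.933e-01  1.159e-01 -1.000e-04] tooly z [ 1.e-04 -1.e-04 -1.e+00]
tool delta [-0.16 -0.15 -0.  ] yaw -96.66
```

Seated on the stand (7 N up). Release, retreat upward.

Request:
jog_arm(
  steps=[
    [0,0,0,0,0.3],
    [0,0,0,0,-0.3],
    [0,0,0,0,-1],
    [0,0,0,0,-1],
    [0,0,0,0,-1],
    [0,0,-15,0,-1],
    [0,0,-45,0,-1],
    [0,0,-90,0,-1],
    [0,0,-140,0,-1],
    [0,0,-170,0,-1],
    [0,0,-180,0,-1],
    [0,0,-180,0,-1],
  ],
)

```text
time: 36.78
tcp_pos: [0.5226, -0.3025, 0.2474]
eef_rot: [0.0, -0.665, 0.747, -0.0]
ft_force: [0.8, -0.3, -0.1]
width: 0.997
```

Run:
```python
from h import *
st();snap('wrist','z1');snap('top','z2');snap('scene','z3')
# handle top
P,im,ok=cloud('z1');n=ok&(P[...,2]>.112)&(P[...,2]<.124);n[:130]=0;n[260:]=0;n[:,:250]=0;n[:,390:]=0
q=P[n];print(len(q),cv2.minAreaRect((q[:,:2]*1000).astype(np.float32)),np.median(q[:,2]))
# top: tin, rest
P,im,ok=cloud('z2');z=load('top0')
d=np.abs(im.astype(int)-z['im'].astype(int)).max(-1)>60
print(proj('z2',(.5744,.185,.0394)))
A=cv2.resize(im[165:265,150:290],None,fx=4,fy=4,interpolation=cv2.INTER_CUBIC);B=cv2.resize(load('z1')['im'],(640,400))
B=cv2.resize(B[100:300,200:440],None,fx=1.5,fy=1.5);E=im[140:265,350:470];E=cv2.resize(E,(240,250))
c=np.zeros((600,800,3),np.uint8);W=load('e1')['im'][130:280,230:390];W=cv2.resize(W,None,fx=1.9,fy=1.9)
c[:300,:560*3//4]=cv2.resize(A,(420,300));c[300:600,:360]=B;c[:250,430:670]=E;c[300:585,430:734]=W
cv2.imwrite('pics/fin.png',c[:,:,::-1])
```

```text
t 36.77 tcp [ 0.5226 -0.3025  0.2474] q [ 1.000e-04 -6.648e-01  7.470e-01 -3.000e-04] F [ 0.81 -0.26 -0.08] M [0.041 0.04  0.049] w 0.997 j [ 0.47  0.65 -0.04  1.63  0.03  0.87 -1.27]
toolx [-1.160e-01 -9.933e-01  3.000e-04] tooly [-9.933e-01  1.160e-01 -5.000e-04] tooly z [ 5.e-04 -3.e-04 -1.e+00]
629 ((523.20458984375, -302.28533935546875), (26.60077667236328, 26.26145362854004), 83.3153305053711) 0.11684238237020039
(np.float64(222.7555136901077), np.float64(211.49476483029858))
```

View pics/fin.png

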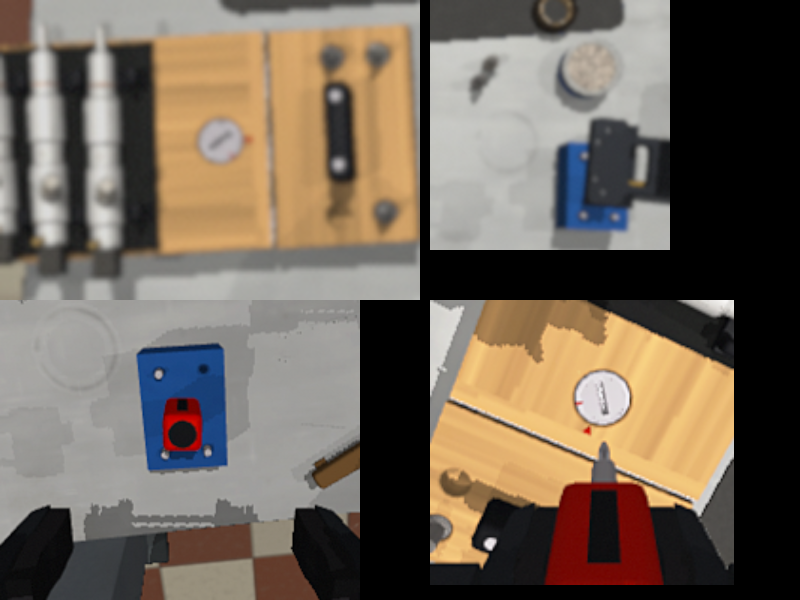

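Run:
```python
from h import *
f='e1';im=load(f)['im'].mean(-1);u0,v0=230+602/1-430*1,0
cu,cv_=230+(602-430)/1.9,130+(398-300)/1.9;print(cu,cv_)
k=np.zeros(im.shape,np.uint8);cv2.circle(k,(int(cu),int(cv_)),10,1,-1)
m=(im<125)&(k>0);v,u=np.nonzero(m);q=np.array([at(f,a,b,.0394)[:2] for a,b in zip(u,v)]);print(len(q));rep('slot',q)
s,_=st();print(manip.sign_off())
```

```text
320.5263157894737 181.57894736842104
9
slot [578.2 181.2] ang 123.52 res 0.49
t 36.92 tcp [ 0.5218 -0.302   0.2456] q [-6.000e-04 -6.649e-01  7.469e-01  1.400e-03] F [-0.2   0.53  0.1 ] M [0.003 0.016 0.016] w 1.001 j [ 0.47  0.65 -0.04  1.63  0.03  0.87 -1.27]
toolx [-0.1158 -0.9933 -0.0011] tooly [-0.9933  0.1158  0.0029] tooly z [-0.0027  0.0014 -1.    ]
the job is handed in; nothing more can be done
None
```

The nozzle block is slid home and tightened with the cam, the driver is back upright in its stand, and the job is handed in at about 37 s on the robot's clock.

- **Block:** I slid it by its grip bar until the seal force showed. After release its joint face sat within about 1 mm of the estimated joint plane.
- **Cam:** I turned it clockwise in small steps. The driver turned 1.24 rad in all, including its play in the slot. The torque rose from 0.15–0.23 N m to a steady reading of about 0.34 N m. That average comes from 24 readings, each noisy by about 0.03 N m, and it stays inside 0.33–0.40.
- **Driver:** it was set down with about 7 N of contact and released. The handle measured within about 1 mm of where it started and at its original height.
- **Other objects:** the tin and the two nozzles look unmoved in the last picture; I did not measure them.

Two checks disagreed or failed:
- **Torque slope:** over the last two 0.012 rad steps the torque rose less than the 1.5 N m per rad expected. By turn angle alone it could be up to about 0.37 N m, still within the snug range.
- **Slot angle:** my last attempt to read the cam's slot angle found only 9 pixels and gave 123.5°, which is not usable. The torque and driver turn are therefore the only evidence for how far the cam turned.

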